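Slide two clay counters home into their storage mount

TASK

Two loose terracotta counters lie on the white storage mount: with the fingertips, push each one across the mount until it drops over the rim into the round recess of its own size, the large counter into the wide recess and the small one into the narrow recess, in either order, and each lies flat and fully home. Only slide them, never lift or overturn them, and leave everything else on the mount and the table as it stands.

Things in the scene. Friction and masses are not known exactly. Their poses are not given: they have to be found in the camera images.
- mount: fixed white slab, 240 mm (its x) by 230 mm (its y) by 22 mm high, level, turned up to 60 degrees either way; origin at the centre of its underside on the table, z up. Its flat top (the deck) is 22 mm above the origin. Two round flat-bottomed recesses, 8 mm deep with grey floors, lie in its +x half, at x +50 mm, y +60 mm (wide) and y -60 mm (narrow); the counters start on the deck in its -x half
- recess_wide (a point): centre of the floor of the wide recess, 54 mm in diameter, 8 mm below the deck
- recess_narrow (a point): centre of the floor of the narrow recess, 40 mm in diameter, 8 mm below the deck
- disc_large: loose terracotta disc, 50 mm in diameter, 10 mm thick, about 40 g; origin at the centre of its underside, z up. Lies on the deck; slides with friction; seated, it stands 2 mm proud of the deck
- disc_small: loose terracotta disc, 36 mm in diameter, 10 mm thick, about 20 g; origin at the centre of its underside, z up. Lies on the deck; seated, it stands 2 mm proud of the deck
- vial: bystander: small capped glue vial, 22 mm in diameter, 45 mm high, standing loose on the deck near the middle of the mount's +x edge; origin at the centre of its underside
- squeeze_bottle: bystander: white squeeze bottle with blue nozzle, 60 mm in diameter, 168 mm high, standing on the table beside the mount's -y edge; origin at the centre of its underside
- toothbrush: bystander: red toothbrush, 185 mm long (its x), 11 mm wide, 17 mm high, lying on the table along the -x edge of the mount; origin near its middle, on the underside
- sherd_large: bystander: curved pottery sherd, about 105 by 160 by 40 mm, lying on the table beyond the mount's +x edge; origin under its middle
- sherd_small: bystander: small curved pottery sherd, about 55 by 60 by 20 mm, lying on the table beside the mount's +y edge; origin under its middle
- probe: bystander: slim cleaning pick with a wooden handle and steel tip, 148 mm long (its x), 10 mm thick, lying on the table beyond the mount's +x edge; origin near its middle, on the underside
- jar: bystander: capped jar, 60 mm in diameter, 70 mm high, standing on the table beside the mount's +y edge; origin at the centre of its underside
There are look-alikes about, which are no part of the job. Leave any pink or purple look-alike of the disc_large alone.

How it is judged:
By the outcome, as a careful person would: the job done as asked, in the order asked, and still so for the second after the job is handed in, with the robot touching nothing.
It also fails if it takes over 54 s, if anything falls off the work surface, if the arm or the gripper's body presses on something with over 40 N, if the wrist force passes 120 N, or if a joint passes its speed limit or range.

ROBOT

A 6-joint arm with a two-finger parallel gripper is mounted at the origin on the work surface. World frame = base frame: x ahead of the robot, y to its left, z up, the work surface at z = 0. Lengths are in mm, angles in rad, forces in N, time in s.
With the tool pointing down it reaches from about 275 to 750 mm from the base axis. Payload 10.2 kg.
Tool frame: the origin (TCP) lies at the very end of the fingers, on their centre line; the grasp point (between the pads) lies 19 mm behind it; z points along the fingers, y is the line along which they close (so a half turn about z gives the same grasp; the last joint's range is limited). The gripper opens to 85 mm and grips with 20 to 120 N. Pads are 22 mm wide; open, the fingers measure 114 mm over their backs; the gripper's body (76 mm by 85 mm) begins 54 mm behind the grasp point. The pads swing forward as they close: fully open they stand 13 mm farther back than shut.
Start: joints at [-0.223, 0.313, 1.498, -0, 1.331, -0.223], TCP at [525.006, -0.013, 200.194] pointing down, gripper open.
Joint ranges: [-2.94, 2.94], [-0.97, 2.17], [0.19, 2.56], [-1.23, 4.37], [0.02, 3.11], [-2.88, 2.88]. Speed limits (rad/s): [2.39, 2.39, 3.01, 3.14, 3.14, 3.14].

INTERFACE

Orientations are given as a unit quaternion [w, x, y, z].
In Python, from rig import ctrl, vision gives the robot as it stands. The module is installed in compiled form; this text tells all that it offers.
- The arm moves only by the tool play_rows, never from a script. Its arguments are lists of equal length, an entry for each row: "translation": the shift along the tool's x, y, z in m, a list of three; "rotation": the turn, a rotation vector about the tool's x, y, z in rad, a list of three; "gripper": the gripper's target within -1 to 1 (shut at 1, half-way at 0, fully open at -1). A call has 1 to 10 rows; each row is the pose to reach, as a shift and turn from the pose commanded when the call began, along the tool's axes at that moment; what a row does not reach only later rows make up. A row lasts 1/8 s, in which the tool goes at most 62.5 mm and 10.7 degrees, less where a joint would pass 70% of its speed; a pose out of reach is approached as far as the arm can. A call with a gripper value outside its range is refused whole. The fingers move at their own pace and stop on an object; "force" is the grip in N (left out, the last holds). Time passes only in rows, so rows that repeat a pose let the fingers close. It gives the time, the measured TCP pose, the force, the opening and the grip force at its end, in the units of the state.
- ctrl.sense(): the state, without advancing time (a new reading comes with each control period).
- vision.capture(name): name is "scene" or "side" or "wrist"; returns a dict with "pixels" (384x512x3 uint8, red, green, blue), "vfov" (degrees; the focal length in pixels is half the picture's height over the tangent of half this angle, whatever the lens; pixels are square), "cx", "cy" (the principal point, pixels), "rvec" (rotation vector, rad) and "tvec" (3), from world to camera coordinates, as OpenCV has them; the wrist camera has in their place "mount" (4x4, takes a point from camera to tool coordinates, whose origin is the TCP and whose axes are the flange's). Camera axes: x right, y down, z forward; pixel columns grow to the right and rows downward; lengths in mm; the calibration is good to about 2 mm. The wrist camera is an equidistant fisheye: a pixel r from the principal point sees the ray r / f radians off the axis. A picture is of the moment at which its call begins: read the wrist's pose just before it. There is no depth.
- ctrl.finish_job(): hands the job in; it is judged then, once.
The state is a dict: "time_s": time; "joints": joint angles; "dq": joint speeds; "tau": joint torques, N m; "eef_pos": TCP position; "ee_rot": TCP orientation; "force": force on the tool from outside, world axes, zero at the start; "wrist_torque": the same for the moment, N m; "grip_width": opening from 0.0 (shut) to 1.0 (fully open); "grip_force": force on a finger pad.
Only numpy, scipy, OpenCV 4.12 (cv2) and the standard library are available. Lean on these libraries where they do the work, as an engineer would, in place of code of your own. Each camera call takes 0.05 s, during which the arm holds its last target. There are 200 camera calls.

## Working session

There is one attempt and no reset: what is moved stays moved. The work goes in short steps, Python scripts to look and compute and a tool call to move; the robot and the scene stay as the last step left them, time stands still between calls to the robot, and variables do not carry over. Pictures are saved under pics/ and viewed, at most 10 in all, crops included, and the job is handed in when it is done.

Besides the shell and the picture viewer there is one more tool, called after "Request:" by a JSON object that holds its "name" and its "arguments", one argument or row to a line. play_rows: Moves the arm, as the interface text tells. Its arguments: {"type":"object","properties":{"translation":{"type":"array"},"rotation":{"type":"array"},"gripper":{"type":"array"},"force":{"type":"number"}},"required":["translation","rotation","gripper"]}

```bash
mkdir -p pics
cat > h.py <<'E'
import numpy as np, cv2
from rig import ctrl, vision
def cap(n):
    d=vision.capture(n); return d
def ray(d,uv):
    f=192/np.tan(np.radians(d['vfov'])/2)
    R=cv2.Rodrigues(np.array(d['rvec'],float))[0]; t=np.array(d['tvec'],float).ravel()
    v=np.array([(uv[0]-d['cx'])/f,(uv[1]-d['cy'])/f,1.])
    return -R.T@t, R.T@v
def toz(d,uv,z):
    o,v=ray(d,uv); return o+v*(z-o[2])/v[2]
def proj(d,P):
    f=192/np.tan(np.radians(d['vfov'])/2)
    R=cv2.Rodrigues(np.array(d['rvec'],float))[0]; t=np.array(d['tvec'],float).ravel()
    c=R@np.array(P,float)+t
    return np.array([c[0]/c[2]*f+d['cx'],c[1]/c[2]*f+d['cy']])
E
python3 - <<'E'
from h import *
for n in ('scene','side'):
    d=cap(n); cv2.imwrite(f'pics/{n}0.png',cv2.resize(d['pixels'][:,:,::-1],(800,600)))
    print(n,d['vfov'],d['cx'],d['cy'],ray(d,(256,192)))
s=ctrl.sense();print(s)
E
```

```text
scene 54.63140610679825 257.37748410296945 199.12847762134214 (array([971.86624666,  -4.62348513, 633.92445533]), array([-0.59559158,  0.01453272, -0.80339337]))
side 49.95807871889611 259.8119158301726 191.62466390539979 (array([ 433.41441537, -470.68673659,  598.02547906]), array([ 0.1646228 ,  0.65529533, -0.73727453]))
{'time_s': 0.1, 'joints': array([-2.23397328e-01,  3.13375209e-01,  1.49830981e+00,  5.83180023e-06,
        1.33102068e+00, -2.23412590e-01]), 'dq': array([ 0.00058004, -0.00114251, -0.00350732,  0.00020419,  0.00012283,
        0.00144133]), 'tau': array([ 2.30574413e-03, -4.12899542e+01, -2.60142785e+01, -1.81123951e-04,
        3.02137116e-03,  1.15447833e-05]), 'eef_pos': array([5.24750490e+02, 4.75867105e-02, 1.99721279e+02]), 'ee_rot': array([-4.72436704e-04,  7.07101767e-01,  7.07111577e-01, -2.94160554e-04]), 'force': array([-0.49932745, -0.02411009, -0.42674302]), 'wrist_torque': array([ 0.0239625 ,  0.00479011, -0.02028785]), 'grip_force': 0.0, 'grip_width': 1.0015979334016527}
```

View pics/scene0.png

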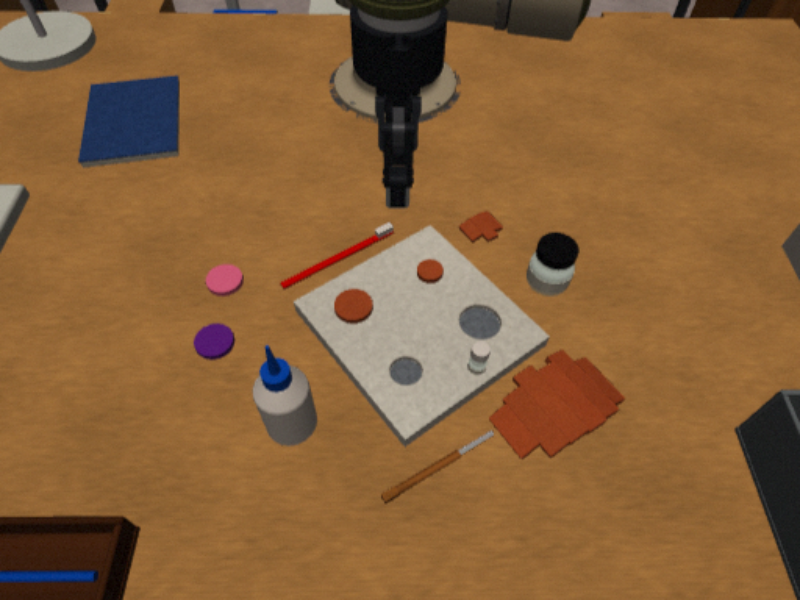

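View pics/side0.png

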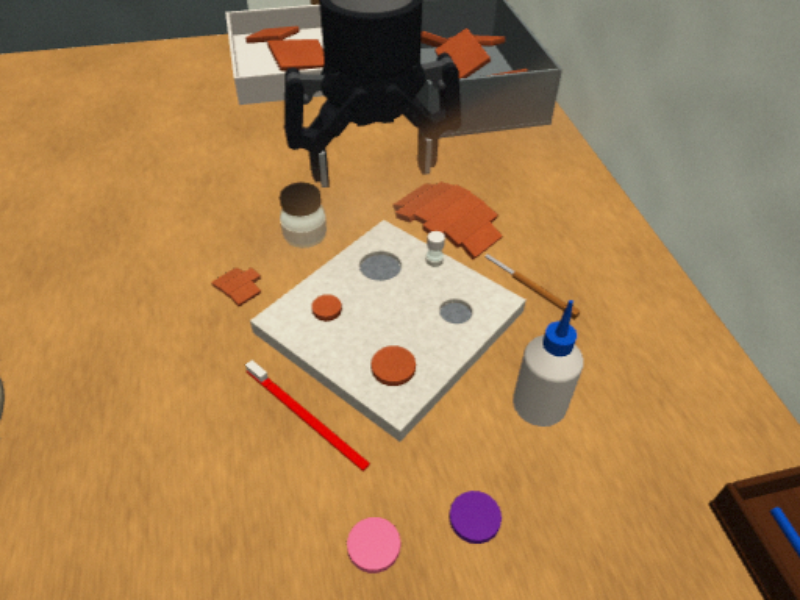

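The scene view (800-px scale) shows the large disc at (353,305), the small disc at (430,270), the wide recess at (480,322), the narrow recess at (405,370) and the vial at (478,357). The side view shows the same layout, with the gripper clear of the mount. The discs lie opposite the wrong recesses, so their paths cross.

```bash
cat > m.py <<'E'
from h import *
def blobs(d,mask,amin=60):
    n,l,s,c=cv2.connectedComponentsWithStats(mask.astype(np.uint8)); 
    return [(s[i,4],c[i],l==i) for i in range(1,n) if s[i,4]>amin]
def discs(d,z=32):
    hsv=cv2.cvtColor(d['pixels'],cv2.COLOR_RGB2HSV).astype(int); H,S,V=hsv[...,0],hsv[...,1],hsv[...,2]
    m=((H<9)|(H>175))&(S>150)&(V>60)
    out=[]
    for a,c,mm in blobs(d,m):
        ys,xs=np.nonzero(mm); P=np.array([toz(d,(x,y),z) for x,y in zip(xs,ys)])
        out.append((a,c.round(1),P[:,:2].mean(0).round(1),np.ptp(P[:,:2],axis=0).round(0)))
    return out
def mount(d):
    hsv=cv2.cvtColor(d['pixels'],cv2.COLOR_RGB2HSV).astype(int); S,V=hsv[...,1],hsv[...,2]
    return blobs(d,(S<60)&(V>140),3000), hsv
E
python3 - <<'E'
from m import *
for n in ('scene','side'):
    d=cap(n); print(n)
    for o in discs(d): print('red',*o)
    bs,hsv=mount(d)
    for a,c,mm in bs:
        cs=cv2.findContours(mm.astype(np.uint8),cv2.RETR_EXTERNAL,cv2.CHAIN_APPROX_NONE)[0][0]
        h=cv2.convexHull(cs); q=cv2.approxPolyDP(h,8,True)[:,0]
        print('white',a,c.round(), [(tuple(p),toz(d,p,22)[:2].round(0)) for p in q])
    m=(hsv[...,1]<70)&(hsv[...,2]<140)&(hsv[...,2]>70)
    for a,c,mm in blobs(d,m,150):
        if a<2500:
            ys,xs=np.nonzero(mm);P=np.array([toz(d,(x,y),14) for x,y in zip(xs,ys)])
            print('grey',a,c.round(1),toz(d,c,14)[:2].round(1),np.ptp(P[:,:2],axis=0).round())
E
```

```text
scene
red 134 [310.5 143.6] [391.1 129. ] [52. 43.]
red 333 [211.5 166.6] [458.3 -86.5] [100. 148.]
red 155 [224.3 195.1] [533.3 -57.2] [47. 42.]
red 957 [372. 249.] [654.5 216.8] [106.  94.]
red 183 [326.3 270.9] [697.6 128. ] [44. 47.]
white 9721 [268. 210.] [((np.int32(275), np.int32(145)), array([386.,  50.])), ((np.int32(350), np.int32(215)), array([574., 191.])), ((np.int32(259), np.int32(280)), array([710.,  10.])), ((np.int32(188), np.int32(193)), array([ 521., -132.]))]
grey 193 [47.6  3.4] [-243.6 -659. ] [ 46. 108.]
grey 292 [129.7   3.3] [-249.5 -396.8] [ 52. 135.]
grey 318 [176.5   3.1] [-253.7 -246.1] [ 52. 150.]
grey 432 [403.8   3.5] [-265.8  502.7] [ 65. 208.]
grey 200 [20.8 39.5] [ -37.9 -671.2] [107. 142.]
grey 269 [349.5 180. ] [480.3 206.5] [58. 64.]
grey 455 [247.9 249.3] [645.5  -9.7] [196. 251.]
grey 479 [306.8 205.6] [546.4 109.3] [52. 54.]
grey 318 [259.3 236.9] [619.   12.1] [39. 40.]
grey 678 [184.9 266.8] [ 680.6 -123.2] [101.  70.]
side
red 595 [200.8 270.5] [ 435.  -111.1] [106. 143.]
white 12538 [440. 120.] [((np.int32(511), np.int32(254)), array([ 950
[... 324 characters left out ...]
2(245), np.int32(141)), array([573., 190.])), ((np.int32(335), np.int32(191)), array([710.,  11.])), ((np.int32(256), np.int32(275)), array([ 520., -134.])), ((np.int32(160), np.int32(205)), array([383.,  49.]))]
grey 302 [237.1   2.8] [698.8 889.4] [164.  73.]
grey 795 [459.6  16.7] [1379.9  649.2] [253. 283.]
grey 707 [175.9  12. ] [494.4 859.7] [186. 102.]
grey 153 [275.5  36.8] [762.7 638.3] [59. 76.]
grey 498 [166.5  56.5] [441.1 590.1] [88. 93.]
grey 1058 [500.  146.7] [1112.2   61.7] [131. 206.]
grey 375 [242.9 169.6] [552.1 113.8] [53. 52.]
grey 243 [291.4 198.9] [625.2  16.4] [38. 37.]
grey 923 [244.6 242.8] [517.2 -62.9] [327. 190.]
grey 1030 [346.4 254. ] [ 680.5 -124.3] [84. 91.]
```

```bash
cat >> m.py <<'E'
def inside(d,shrink=1.0):
    c=np.array([547,29.5]); ex=np.array([.8,.6]); ey=np.array([-.6,.8])
    q=[proj(d,[*(c+sx*119*ex+sy*114*ey),22]) for sx,sy in((1,1),(1,-1),(-1,-1),(-1,1))]
    m=np.zeros(d['pixels'].shape[:2],np.uint8); cv2.fillPoly(m,[np.array(q).round().astype(int)],1); return m>0
def topc(d,mm,z):
    cs=max(cv2.findContours(mm.astype(np.uint8),cv2.RETR_EXTERNAL,cv2.CHAIN_APPROX_NONE)[0],key=len)[:,0]
    P=np.float32([toz(d,p,z)[:2] for p in cs]); (c,r)=cv2.minEnclosingCircle(P)
    e=cv2.fitEllipse(P) ; return np.round(e[0],1),np.round(e[1],1),np.round(c,1),round(r,1)
def look(n):
    d=cap(n); I=d['pixels'].astype(int); ok=inside(d)
    sat=I.max(2)-I.min(2)
    for a,c,mm in blobs(d,ok&(I[...,0]-I[...,2]>55),40): print(n,'red',a,c.round(1),*topc(d,mm,32),I[mm].mean(0).round())
    for a,c,mm in blobs(d,ok&(sat<40)&(I.sum(2)<420),40): print(n,'grey',a,c.round(1),*topc(d,mm,22),I[mm].mean(0).round())
    return d
E
python3 - <<'E'
from m import *
for n in ('scene','side'): d=look(n)
E
```

```text
scene red 183 [274.8 172.2] [473.7  46.2] [33.4 35.5] [474.5  45.6] 19.4 [141.  65.  33.]
scene red 397 [225.7 194.5] [531.6 -54.5] [47.8 48.3] [531.4 -54.3] 25.1 [139.  62.  31.]
scene grey 493 [306.8 205.4] [551.1 107.9] [53.2 53.6] [551.1 107.5] 28.0 [93. 93. 93.]
scene grey 129 [305.2 231.9] [609.2 100.6] [22.9 38. ] [610.3 101.4] 19.4 [112. 109.  99.]
scene grey 327 [259.4 236.8] [623.1  11.9] [39.1 39.8] [623.   11.9] 20.6 [94. 94. 94.]
side red 271 [208.5 196.1] [472.3  42. ] [34.3 41.6] [471.7  41.5] 21.5 [175.  87.  47.]
side red 597 [251.3 233.3] [530.1 -58.2] [48.2 53.4] [529.6 -58.2] 27.2 [175.  84.  42.]
side grey 381 [243.  169.6] [550.8 106.4] [49.4 51.4] [550.8 106.5] 26.3 [119. 121. 118.]
side grey 248 [291.4 198.8] [622.7  10.2] [36.1 37. ] [622.7  10.5] 19.3 [119. 121. 118.]
```

Request:
{"name": "play_rows", "arguments": {
  "translation": [
    [-0.04,0.001,0.02],
    [-0.08,0.001,0.05],
    [-0.1,0.001,0.09],
    [-0.1,0.001,0.13],
    [-0.1,0.001,0.13],
    [-0.1,0.001,0.13]
  ],
  "rotation": [
    [0,0,0.06],
    [0,0,0.12],
    [0,0,0.12],
    [0,0,0.12],
    [0,0,0.12],
    [0,0,0.12]
  ],
  "gripper": [0.29,0.29,0.29,0.29,0.29,0.29]
}}

```text
time_s: 1.05
eef_pos: [526.9, -100.1, 71.8]
ee_rot: [0.001, 0.748, 0.664, 0.0]
force: [0.1, -0.6, 0.4]
grip_width: 0.355
grip_force: 0.0
```

Run:
```python
from m import *
s=ctrl.sense(); print(s['time_s'],s['eef_pos'],s['ee_rot'],s['grip_width'],s['joints'],s['force'])
d=vision.capture('wrist'); print({k:d[k] for k in d if k!='pixels'})
cv2.imwrite('pics/w1.png',cv2.resize(d['pixels'][:,:,::-1],(800,600)))
```

```text
1.05 [ 526.8690056  -100.12611181   71.80739781] [1.01622697e-03 7.48103463e-01 6.63581142e-01 4.94371365e-04] 0.3553982406298274 [-4.06411200e-01  4.71350739e-01  1.62800730e+00  3.66437294e-05
  1.03997464e+00 -2.86825749e-01] [ 0.11567861 -0.61779957  0.43153263]
{'vfov': 65.70646984690485, 'cx': 249.77816482678176, 'cy': 194.91268505785928, 'mount': array([[ 7.07226411e-04, -9.65935822e-01, -2.58780770e-01,
         6.57325542e+01],
       [ 9.99999703e-01,  6.03492087e-04,  4.80296796e-04,
         3.78183019e-01],
       [-3.07763734e-04, -2.58781032e-01,  9.65935962e-01,
        -1.74063247e+02],
       [ 0.00000000e+00,  0.00000000e+00,  0.00000000e+00,
         1.00000000e+00]])}
```

View pics/w1.png

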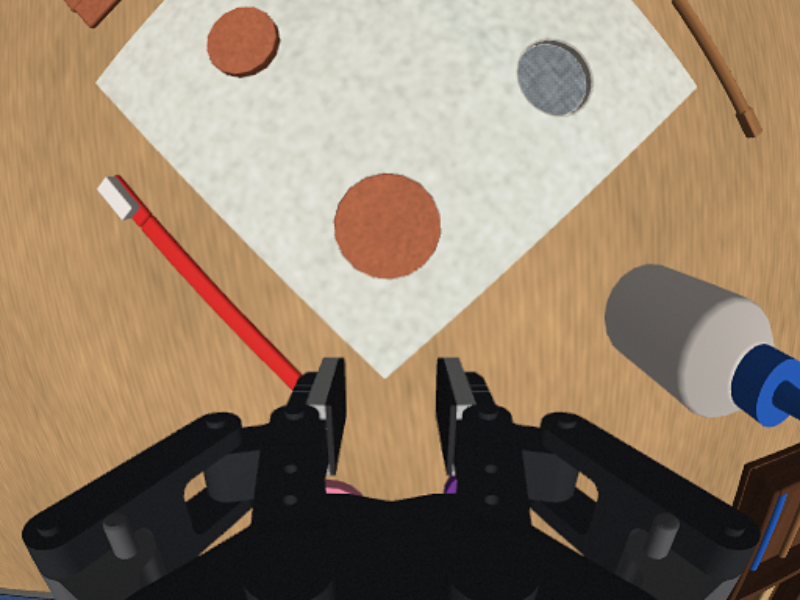

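The wrist view (800-px scale) shows the large disc at (388,226), centred ahead of the finger gap at (391,~410). The narrow recess is at (553,78) and the small disc at (243,42).

```bash
cat >> m.py <<'E'
from scipy.spatial.transform import Rotation as Ro
def wlook(zr=32,show=True):
    s=ctrl.sense(); q=s['ee_rot']; R=Ro.from_quat([q[1],q[2],q[3],q[0]]).as_matrix(); p=s['eef_pos']
    d=vision.capture('wrist'); f=192/np.tan(np.radians(d['vfov'])/2); M=d['mount']
    def w(uv,z):
        a=np.array([uv[0]-d['cx'],uv[1]-d['cy']]); r=np.hypot(*a); th=r/f
        v=np.array([*(a/max(r,1e-9)*np.sin(th)),np.cos(th)])
        o=p+R@M[:3,3]; v=R@(M[:3,:3]@v); return (o+v*(z-o[2])/v[2])[:2]
    I=d['pixels'].astype(int); sat=I.max(2)-I.min(2); out=[]
    H=cv2.cvtColor(d['pixels'],cv2.COLOR_RGB2HSV)[...,0]
    for k,m,z in(('red',(I[...,0]-I[...,2]>70)&(H<12),zr),('grey',(sat<25)&(I.sum(2)<460)&(I.sum(2)>200),22)):
        m=cv2.morphologyEx(m.astype(np.uint8),cv2.MORPH_OPEN,np.ones((3,3)))
        for a,c,mm in blobs(d,m,300):
            cs=max(cv2.findContours(mm.astype(np.uint8),cv2.RETR_EXTERNAL,cv2.CHAIN_APPROX_NONE)[0],key=len)[:,0]
            P=np.float32([w(x,z) for x in cs]); e=cv2.fitEllipse(P); dm=np.mean(e[1])
            if 30<dm<62 and max(e[1])/min(e[1])<1.25: print(k,a,c.round(),np.round(e[0],1),np.round(e[1],1)); 
    tx=R[:2,0]; print('t',s['time_s'],'tcp',p.round(1),'toolx',tx.round(3),'tooly',R[:2,1].round(3),'gw',round(s['grip_width'],3),'F',s['force'].round(1))
    return d
E
python3 -c "
from m import *
wlook()"
```

```text
red 1440 [154.  25.] [473.2  46. ] [33.8 34. ]
red 3527 [247. 144.] [531.2 -54.5] [47.9 48.1]
grey 1718 [354.  49.] [623.1  12.1] [37.6 39.5]
t 1.1 tcp [ 527.  -100.2   72.1] toolx [0.119 0.993] tooly [ 0.993 -0.119] gw 0.354 F [0.6 0.9 0.4]
```

Request:
{"name": "play_rows", "arguments": {
  "translation": [
    [0,-0.001,0.02],
    [0,-0.001,0.04],
    [0,-0.001,0.047],
    [0,-0.001,0.047],
    [0.007,-0.001,0.047],
    [0.012,-0.001,0.047],
    [0.018,-0.001,0.047],
    [0.024,-0.001,0.047],
    [0.03,-0.001,0.047],
    [0.03,-0.001,0.047]
  ],
  "rotation": [
    [0,0,0],
    [0,0,0],
    [0,0,0],
    [0,0,0],
    [0,0,0],
    [0,0,0],
    [0,0,0],
    [0,0,0],
    [0,0,0],
    [0,0,0]
  ],
  "gripper": [0.29,0.29,0.29,0.29,0.29,0.29,0.29,0.29,0.29,0.29]
}}

```text
time_s: 2.4
eef_pos: [528.6, -69.7, 23.2]
ee_rot: [-0.0, 0.748, 0.664, -0.0]
force: [0.5, 0.5, 0.6]
grip_width: 0.357
grip_force: 0.0
```

```bash
python3 -c "
from m import *
d=wlook()
look('side')"
```

```text
red 2354 [131.  50.] [473.2  46.2] [34.  34.2]
red 5229 [250. 203.] [531.2 -54.3] [48.  48.3]
grey 2670 [383.  81.] [622.9  12. ] [38.3 39.5]
t 2.4 tcp [528.6 -69.7  23.2] toolx [0.119 0.993] tooly [ 0.993 -0.119] gw 0.357 F [0.5 0.5 0.6]
side red 135 [204.3 196.4] [464.6  42.7] [17.6 43.4] [470.2  41.5] 21.4 [183.  96.  55.]
side red 517 [251.9 234.1] [530.6 -59.7] [42.5 55.1] [530.1 -58.6] 27.6 [185.  90.  46.]
side grey 4702 [252.8 186.9] [560.4  62.9] [156.3 219.1] [549.   69.8] 126.1 [39. 39. 36.]
```

```bash
python3 -c "
from m import *
d=vision.capture('wrist')['pixels'][120:330,100:400]
e=vision.capture('side')['pixels'][150:300,150:350]
cv2.imwrite('pics/w2.png',np.hstack([cv2.resize(d,(400,450)),cv2.resize(e,(400,450))])[:,:,::-1])"
```

```text
(no output)
```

View pics/w2.png

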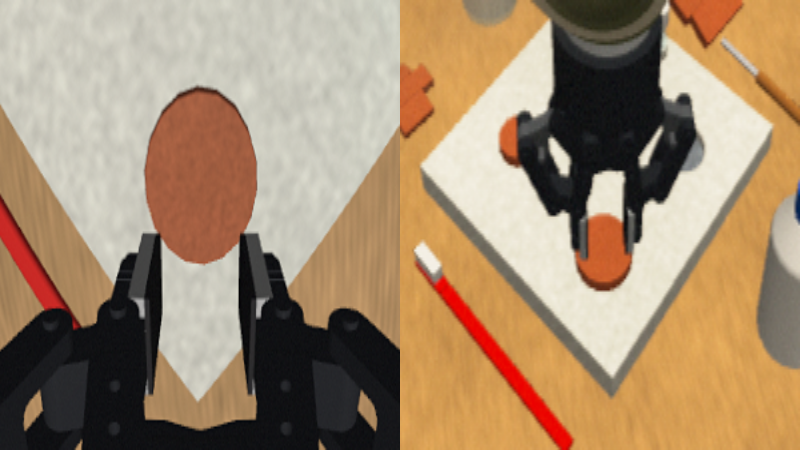

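The wrist crop shows the fingertips overlapping the disc's rear corners. In the side crop the tips sit at about (254,235) full-frame, level with the middle of the disc. That suggests the tips ride above the disc, so I'll work out their height.

```bash
python3 -c "
from m import *
d=cap('side')
for uv in((242.5,236),(266,234)):
  o,v=ray(d,uv)
  for y in(-81,-70,-59): print(uv,(o+v*(y-o[1])/v[1]).round(1))
for z in (23,33,38): print(z,[proj(d,[528.6+sx*15,-69.7+dy,z]).round(0) for sx in(-1,1) for dy in (-11,11)])
"
```

```text
(242.5, 236) [510.2 -81.   59.6]
(242.5, 236) [512.4 -70.   44.4]
(242.5, 236) [514.5 -59.   29.2]
(266, 234) [549.5 -81.   53.2]
(266, 234) [552.8 -70.   37.8]
(266, 234) [556.1 -59.   22.5]
23 [array([245., 249.]), array([242., 238.]), array([262., 245.]), array([259., 235.])]
33 [array([245., 245.]), array([242., 235.]), array([262., 242.]), array([259., 231.])]
38 [array([245., 243.]), array([242., 233.]), array([262., 240.]), array([259., 230.])]
```

```bash
python3 -c "
from m import *
d=cap('side')
for uv in((208,119),(275.5,111)):
  o,v=ray(d,uv)
  for y in(-11,0,11): print(uv,(o+v*(y-o[1])/v[1]).round(1))
c=cap('scene')
a=d['pixels'][190:265,210:310];b=c['pixels'][150:225,180:280]
cv2.imwrite('pics/s3.png',np.hstack([cv2.resize(a,(400,300)),cv2.resize(b,(400,300))])[:,:,::-1])
"
```

```text
(208, 119) [478.9 -11.  246.4]
(208, 119) [480.   0. 238.]
(208, 119) [481.1  11.  229.6]
(275.5, 111) [575.3 -11.  244.8]
(275.5, 111) [578.7   0.  236.3]
(275.5, 111) [582.1  11.  227.9]
```

View pics/s3.png

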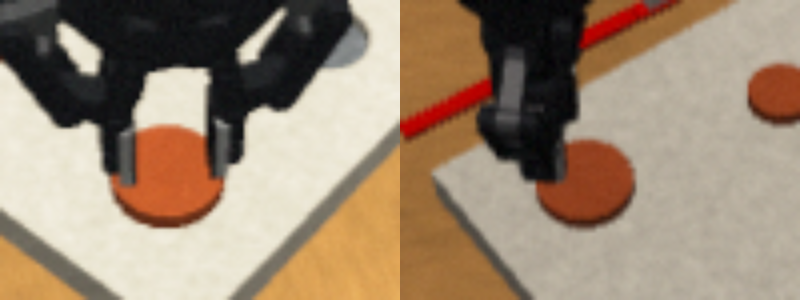

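Both crops show the tips overlapping the disc, hanging above it. I'll triangulate the bottom corner of the +x finger: scene (210.8,194.5), side (268,233).

```bash
python3 -c "
from m import *
d=cap('side');c=cap('scene')
def tri(a,b):
  o1,v1=ray(d,a);o2,v2=ray(c,b)
  A=np.c_[v1,-v2];k=np.linalg.lstsq(A,o2-o1,rcond=None)[0]
  return (o1+k[0]*v1).round(1),(o2+k[1]*v2).round(1)
print(tri((268,233),(210.75,194.5)),tri((265,234.5),(211,194.5)))
"
```

```text
(array([552.4, -82.5,  57.1]), array([550.9, -80.9,  57.9])) (array([547.7, -81.4,  52.9]), array([547.4, -81.1,  53.1]))
```

The corner triangulates to (549,-81,55). So the real fingertips are about 32 mm short of the reported TCP, hanging above the disc. I'll back off and lower to find the deck by touch.

Request:
{"name": "play_rows", "arguments": {
  "translation": [
    [-0.015,0,0],
    [-0.03,0,0],
    [-0.03,0,0.01],
    [-0.03,0,0.02],
    [-0.03,0,0.025],
    [-0.03,0,0.027],
    [-0.03,0,0.027]
  ],
  "rotation": [
    [0,0,0],
    [0,0,0],
    [0,0,0],
    [0,0,0],
    [0,0,0],
    [0,0,0],
    [0,0,0]
  ],
  "gripper": [0.29,0.29,0.29,0.29,0.29,0.29,0.29]
}}

```text
time_s: 3.72
eef_pos: [525.1, -99.7, -3.8]
ee_rot: [-0.0, 0.748, 0.664, 0.0]
force: [-0.4, 0.9, 0.5]
grip_width: 0.355
grip_force: 0.0
```

Request:
{"name": "play_rows", "arguments": {
  "translation": [
    [0,0,0.001],
    [0,0,0.002],
    [0,0,0.002]
  ],
  "rotation": [
    [0,0,0],
    [0,0,0],
    [0,0,0]
  ],
  "gripper": [0.29,0.29,0.29]
}}

```text
time_s: 4.1
eef_pos: [525.0, -99.9, -5.8]
ee_rot: [0.0, 0.748, 0.663, 0.0]
force: [-0.2, -0.3, 0.5]
grip_width: 0.355
grip_force: 0.0
```

```bash
python3 -c "
from m import *
d=cap('side');c=cap('scene');wlook()
a=d['pixels'][190:290,200:333];b=c['pixels'][125:225,160:293]
cv2.imwrite('pics/s4.png',np.hstack([cv2.resize(a,(400,300)),cv2.resize(b,(400,300))])[:,:,::-1])
"
```

```text
red 8429 [250. 159.] [531.2 -54.4] [48.2 48.2]
grey 2830 [403.  26.] [622.8  10.4] [34.7 40. ]
t 4.2 tcp [525.  -99.9  -5.8] toolx [0.12  0.993] tooly [ 0.993 -0.12 ] gw 0.355 F [-0.3  0.3  0.6]
```

View pics/s4.png

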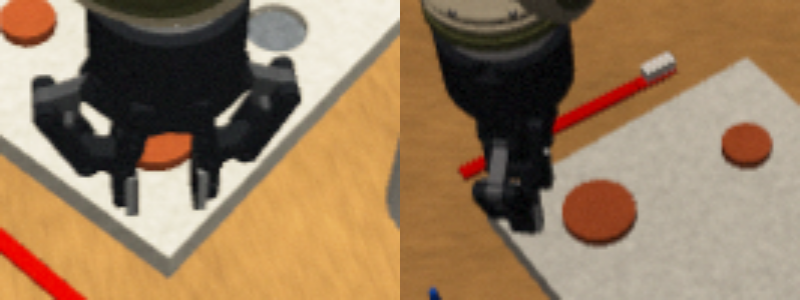

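The tips are now behind the disc at deck level, with no force. I'll lower 2 mm more and start the push.

Request:
{"name": "play_rows", "arguments": {
  "translation": [
    [0.001,0.001,0.001],
    [0.003,0.001,0.002],
    [0.007,0.001,0.002],
    [0.012,0.001,0.002],
    [0.017,0.001,0.002],
    [0.023,0.001,0.002],
    [0.029,0.001,0.002],
    [0.035,0.001,0.002],
    [0.041,0.001,0.002],
    [0.041,0.001,0.002]
  ],
  "rotation": [
    [0,0,0],
    [0,0,0],
    [0,0,0],
    [0,0,0],
    [0,0,0],
    [0,0,0],
    [0,0,0],
    [0,0,0],
    [0,0,0],
    [0,0,0]
  ],
  "gripper": [0.29,0.29,0.29,0.29,0.29,0.29,0.29,0.29,0.29,0.29]
}}

```text
time_s: 5.5
eef_pos: [530.9, -58.9, -7.8]
ee_rot: [-0.0, 0.748, 0.664, 0.0]
force: [-0.6, 0.8, 0.4]
grip_width: 0.353
grip_force: 0.0
```

```bash
python3 -c "
from m import *
wlook()"
```

```text
red 3245 [106.  60.] [473.2  46.2] [34.1 34.3]
red 8191 [250. 188.] [535.2 -27.1] [48.2 48.3]
grey 3556 [405.  96.] [622.7  11.8] [38.4 39.3]
t 5.5 tcp [530.9 -58.9  -7.8] toolx [0.119 0.993] tooly [ 0.993 -0.119] gw 0.353 F [-0.6  0.8  0.4]
```

Request:
{"name": "play_rows", "arguments": {
  "translation": [
    [0.004,0,0],
    [0.01,0,0],
    [0.017,0,0],
    [0.024,0,0],
    [0.031,0,0],
    [0.038,0,0],
    [0.045,0,0],
    [0.052,0,0],
    [0.058,0,0],
    [0.06,0,0]
  ],
  "rotation": [
    [0,0,0],
    [0,0,0],
    [0,0,0],
    [0,0,0],
    [0,0,0],
    [0,0,0],
    [0,0,0],
    [0,0,0],
    [0,0,0],
    [0,0,0]
  ],
  "gripper": [0.29,0.29,0.29,0.29,0.29,0.29,0.29,0.29,0.29,0.29]
}}

```text
time_s: 6.8
eef_pos: [538.1, 0.6, -7.8]
ee_rot: [-0.0, 0.748, 0.664, -0.0]
force: [0.6, 0.9, -0.2]
grip_width: 0.355
grip_force: 0.1
```

Request:
{"name": "play_rows", "arguments": {
  "translation": [
    [0.004,0,0],
    [0.01,0,0],
    [0.017,0,0],
    [0.024,0,0],
    [0.031,0,0],
    [0.038,0,0],
    [0.045,0,0],
    [0.05,0,0],
    [0.053,0,0],
    [0.053,0,0]
  ],
  "rotation": [
    [0,0,0],
    [0,0,0],
    [0,0,0],
    [0,0,0],
    [0,0,0],
    [0,0,0],
    [0,0,0],
    [0,0,0],
    [0,0,0],
    [0,0,0]
  ],
  "gripper": [0.29,0.29,0.29,0.29,0.29,0.29,0.29,0.29,0.29,0.29]
}}

```text
time_s: 8.05
eef_pos: [544.4, 53.0, -7.8]
ee_rot: [-0.0, 0.748, 0.663, 0.0]
force: [0.1, -0.1, -0.4]
grip_width: 0.349
grip_force: 0.0
```

```bash
python3 -c "
from m import *
wlook()"
```

```text
red 8179 [250. 189.] [548.6  84.5] [48.2 48.3]
grey 5257 [249. 121.] [551.6 112.7] [41.9 52.2]
t 8.05 tcp [544.4  53.   -7.8] toolx [0.12  0.993] tooly [ 0.993 -0.12 ] gw 0.349 F [ 0.1 -0.1 -0.4]
```

Request:
{"name": "play_rows", "arguments": {
  "translation": [
    [0.003,0,0],
    [0.007,0,0],
    [0.011,0,0],
    [0.014,0,0],
    [0.017,0,0],
    [0.019,0,0],
    [0.021,0,0],
    [0.023,0,0],
    [0.023,0,0]
  ],
  "rotation": [
    [0,0,0],
    [0,0,0],
    [0,0,0],
    [0,0,0],
    [0,0,0],
    [0,0,0],
    [0,0,0],
    [0,0,0],
    [0,0,0]
  ],
  "gripper": [0.29,0.29,0.29,0.29,0.29,0.29,0.29,0.29,0.29]
}}

```text
time_s: 9.22
eef_pos: [547.2, 75.8, -7.8]
ee_rot: [-0.0, 0.748, 0.663, -0.0]
force: [-0.2, -0.2, -0.4]
grip_width: 0.353
grip_force: 0.0
```

```bash
python3 -c "
from m import *
d=wlook(24)
cv2.imwrite('pics/w5.png',cv2.resize(d['pixels'][40:290,90:410,::-1],(640,500)))"
```

```text
red 7935 [250. 188.] [551.1 105.6] [49.6 51. ]
t 9.225 tcp [547.2  75.8  -7.8] toolx [0.12  0.993] tooly [ 0.993 -0.12 ] gw 0.353 F [-0.2 -0.2 -0.4]
```

View pics/w5.png

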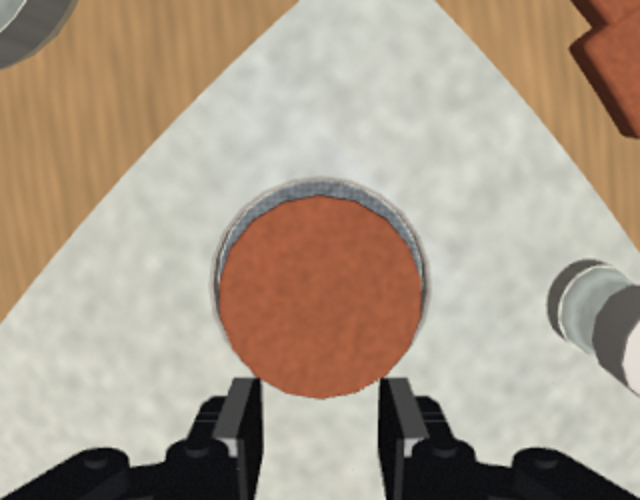

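The view shows the disc over the wide recess with a grey crescent about 3 mm wide left at the far side. Its pixel area says it hasn't dropped yet, so I'll nudge it on.

Request:
{"name": "play_rows", "arguments": {
  "translation": [
    [0.001,0,0],
    [0.002,0,0],
    [0.003,0,0],
    [0.003,0,0]
  ],
  "rotation": [
    [0,0,0],
    [0,0,0],
    [0,0,0],
    [0,0,0]
  ],
  "gripper": [0.29,0.29,0.29,0.29]
}}

```text
time_s: 9.78
eef_pos: [547.5, 78.8, -7.8]
ee_rot: [-0.0, 0.748, 0.663, -0.0]
force: [0.6, 0.8, -0.0]
grip_width: 0.351
grip_force: 0.0
```

```bash
python3 -c "
from m import *
d=wlook(24)
for n in('side','scene'): look(n)"
```

```text
red 7263 [250. 191.] [551.4 106.9] [48.2 48.3]
grey 658 [247. 148.] [550.9 100.8] [54.3 66.4]
t 9.775 tcp [547.5  78.8  -7.8] toolx [0.12  0.993] tooly [ 0.993 -0.12 ] gw 0.351 F [ 0.6  0.8 -0. ]
side red 274 [244.1 169.9] [550.7  95.4] [32.3 54.9] [548.5  95.7] 26.0 [180.  86.  44.]
side red 274 [208.6 196.2] [472.3  41.8] [34.6 41.7] [471.7  41.5] 21.5 [180.  91.  50.]
side grey 969 [245.7 159.6] [563.5 128.2] [ 97.9 109.2] [564.7 129. ] 65.1 [41. 39. 37.]
side grey 243 [291.3 198.8] [622.6  10.1] [35.8 36.6] [622.5  10.5] 19.1 [124. 125. 123.]
scene red 183 [274.8 172.3] [473.8  46.1] [33.3 35.6] [474.5  45.6] 19.4 [143.  64.  32.]
scene red 307 [308.7 205.9] [558.8 109.4] [36.1 51.4] [557.2 104.5] 24.9 [138.  61.  30.]
scene grey 1113 [294.1 183.7] [503.3  90.5] [ 65.5 174.7] [488.7  85.3] 94.1 [32. 31. 31.]
scene grey 79 [306.  229.5] [602.8 103. ] [21.2 29.9] [604.2 103.6] 14.1 [110. 107.  98.]
scene grey 323 [259.3 236.9] [623.2  11.8] [38.8 39.5] [623.3  11.8] 20.4 [96. 95. 95.]
scene grey 43 [303.9 236.6] [619.5  97.4] [17.  20.2] [619.6  97.5] 11.0 [118. 114. 102.]
```

The disc now reads 48.2 mm across at z = 24, centred at (551.4,106.9), so the large counter is home and flat. Next I'll back off, lift, and move behind the small disc while turning the tool.

Request:
{"name": "play_rows", "arguments": {
  "translation": [
    [-0.01,0,0],
    [-0.015,0,-0.02],
    [-0.02,0,-0.06],
    [-0.025,-0.03,-0.06],
    [-0.03,-0.06,-0.06],
    [-0.037,-0.09,-0.06],
    [-0.037,-0.112,-0.06],
    [-0.037,-0.112,-0.06],
    [-0.037,-0.112,-0.06],
    [-0.037,-0.112,-0.06]
  ],
  "rotation": [
    [0,0,0],
    [0,0,0],
    [0,0,0.18],
    [0,0,0.36],
    [0,0,0.54],
    [0,0,0.72],
    [0,0,0.9],
    [0,0,1.08],
    [0,0,1.26],
    [0,0,1.44]
  ],
  "gripper": [0.29,0.29,0.53,0.53,0.53,0.53,0.53,0.53,0.53,0.53]
}}

```text
time_s: 11.18
eef_pos: [431.9, 54.9, 52.3]
ee_rot: [0.0, 1.0, 0.002, 0.0]
force: [0.3, 0.5, 0.0]
grip_width: 0.234
grip_force: 0.0
```

Request:
{"name": "play_rows", "arguments": {
  "translation": [
    [0,0,0],
    [0,0,0],
    [0,0,0],
    [0,0,0]
  ],
  "rotation": [
    [0,0,0.12],
    [0,0,0.235],
    [0,0,0.235],
    [0,0,0.235]
  ],
  "gripper": [0.53,0.53,0.53,0.53]
}}

```text
time_s: 11.68
eef_pos: [431.9, 55.1, 52.2]
ee_rot: [0.0, 0.994, -0.111, 0.0]
force: [-1.0, -0.6, -0.6]
grip_width: 0.238
grip_force: 0.0
```

```bash
cat >> m.py <<'E'
def plan(a,b):
    s=ctrl.sense(); q=s['ee_rot']; R=Ro.from_quat([q[1],q[2],q[3],q[0]]).as_matrix()[:2,:2]; p=s['eef_pos'][:2]
    for k in(a,b): print('in tool x,y:',((np.array(k)-p)@R).round(1))
    v=(np.array(b)-a)@R; print('turn about tool z needed',np.arctan2(v[1],v[0]).round(4))
E
python3 -c "
from m import *
d=wlook(32); plan((473.2,46.2),(623,11.9)); print(ctrl.sense()['joints'].round(2))"
```

```text
red 3313 [142.  66.] [548.9 104. ] [46.1 46.3]
red 2162 [250. 153.] [473.2  46.2] [34.  34.2]
grey 1142 [ 80. 198.] [470.  193.3] [39.7 48.1]
t 11.675 tcp [431.9  55.1  52.2] toolx [ 0.975 -0.22 ] tooly [-0.22  -0.975] gw 0.238 F [-1.  -0.6 -0.6]
in tool x,y: [42.2 -0.3]
in tool x,y: [195.9   0. ]
turn about tool z needed 0.0025
[-0.14  0.31  1.94 -0.    0.89  1.65]
```

Request:
{"name": "play_rows", "arguments": {
  "translation": [
    [0,0,0.025],
    [0,0,0.045],
    [0,0,0.055],
    [0,0,0.059],
    [0,0,0.059],
    [0.006,0,0.059],
    [0.012,0,0.059],
    [0.018,0,0.059],
    [0.024,0,0.059],
    [0.024,0,0.059]
  ],
  "rotation": [
    [0,0,0],
    [0,0,0],
    [0,0,0],
    [0,0,0],
    [0,0,0],
    [0,0,0],
    [0,0,0],
    [0,0,0],
    [0,0,0],
    [0,0,0]
  ],
  "gripper": [0.53,0.53,0.53,0.53,0.53,0.53,0.53,0.53,0.53,0.53]
}}

```text
time_s: 12.98
eef_pos: [455.7, 49.9, -6.8]
ee_rot: [-0.0, 0.994, -0.112, 0.0]
force: [-0.4, -0.2, 0.5]
grip_width: 0.235
grip_force: 0.0
```

```bash
python3 -c "
from m import *
d=wlook(32); plan((473.2,46.2),(623,11.9))"
```

```text
red 5759 [105.  95.] [549.5 102.6] [45.4 45.5]
red 4038 [250. 198.] [482.3  44.3] [34.2 34.3]
grey 2507 [ 39. 255.] [469.6 199.1] [55.4 64.7]
t 12.975 tcp [455.7  49.9  -6.8] toolx [ 0.975 -0.222] tooly [-0.222 -0.975] gw 0.235 F [-0.4 -0.2  0.5]
in tool x,y: [18.2 -0.3]
in tool x,y: [ 1.719e+02 -1.000e-01]
turn about tool z needed 0.0008
```

Request:
{"name": "play_rows", "arguments": {
  "translation": [
    [0.004,0,0],
    [0.01,0,0],
    [0.017,0,0],
    [0.024,0,0],
    [0.031,0,0],
    [0.038,0,0],
    [0.045,0,0],
    [0.052,0,0],
    [0.058,0,0],
    [0.06,0,0]
  ],
  "rotation": [
    [0,0,0],
    [0,0,0],
    [0,0,0],
    [0,0,0],
    [0,0,0],
    [0,0,0],
    [0,0,0],
    [0,0,0],
    [0,0,0],
    [0,0,0]
  ],
  "gripper": [0.53,0.53,0.53,0.53,0.53,0.53,0.53,0.53,0.53,0.53]
}}

```text
time_s: 14.28
eef_pos: [514.1, 36.6, -6.8]
ee_rot: [-0.0, 0.994, -0.112, 0.0]
force: [-0.7, 0.2, 0.0]
grip_width: 0.238
grip_force: 0.1
```

Request:
{"name": "play_rows", "arguments": {
  "translation": [
    [0.004,0,0],
    [0.01,0,0],
    [0.017,0,0],
    [0.024,0,0],
    [0.031,0,0],
    [0.038,0,0],
    [0.045,0,0],
    [0.052,0,0],
    [0.058,0,0],
    [0.06,0,0]
  ],
  "rotation": [
    [0,0,0],
    [0,0,0],
    [0,0,0],
    [0,0,0],
    [0,0,0],
    [0,0,0],
    [0,0,0],
    [0,0,0],
    [0,0,0],
    [0,0,0]
  ],
  "gripper": [0.53,0.53,0.53,0.53,0.53,0.53,0.53,0.53,0.53,0.53]
}}

```text
time_s: 15.52
eef_pos: [572.6, 23.3, -6.9]
ee_rot: [0.0, 0.994, -0.112, -0.0]
force: [-1.3, 0.4, 0.0]
grip_width: 0.233
grip_force: 0.1
```

```bash
python3 -c "
from m import *
d=wlook(32); plan((600,17),(623,11.9))"
```

```text
red 4020 [250. 200.] [598.4  17.8] [34.2 34.3]
grey 4011 [250. 140.] [625.3  11.4] [32.6 40. ]
grey 1216 [ 79. 201.] [616.4 117.2] [27.9 32.6]
t 15.525 tcp [572.6  23.3  -6.9] toolx [ 0.975 -0.222] tooly [-0.222 -0.975] gw 0.233 F [-1.3  0.4  0. ]
in tool x,y: [28.1  0. ]
in tool x,y: [51.6 -0.1]
turn about tool z needed -0.006
```

Request:
{"name": "play_rows", "arguments": {
  "translation": [
    [0.003,0,0],
    [0.008,0,0],
    [0.013,0,0],
    [0.017,0,0],
    [0.02,0,0],
    [0.022,0,0],
    [0.024,0,0],
    [0.026,0,0],
    [0.027,0,0],
    [0.027,0,0]
  ],
  "rotation": [
    [0,0,0],
    [0,0,0],
    [0,0,0],
    [0,0,0],
    [0,0,0],
    [0,0,0],
    [0,0,0],
    [0,0,0],
    [0,0,0],
    [0,0,0]
  ],
  "gripper": [0.53,0.53,0.53,0.53,0.53,0.53,0.53,0.53,0.53,0.53]
}}

```text
time_s: 16.82
eef_pos: [598.7, 17.3, -6.8]
ee_rot: [0.0, 0.994, -0.112, 0.0]
force: [0.2, 0.6, 0.0]
grip_width: 0.237
grip_force: 0.0
```

```bash
python3 -c "
from m import *
d=wlook(24)"
```

```text
red 3618 [250. 199.] [622.8  12.4] [34.3 34.4]
grey 469 [251. 169.] [624.8  11.8] [35.6 36.3]
t 16.825 tcp [598.7  17.3  -6.8] toolx [ 0.975 -0.222] tooly [-0.222 -0.975] gw 0.237 F [0.2 0.6 0. ]
```

It reads 34.3 mm across at z = 24, the same diameter it measured on the deck, so the small counter is home too. I'll retreat and check.

Request:
{"name": "play_rows", "arguments": {
  "translation": [
    [-0.006,0,0],
    [-0.012,0,0],
    [-0.02,0,-0.03],
    [-0.03,0,-0.08],
    [-0.06,0,-0.13],
    [-0.1,0,-0.16],
    [-0.13,0,-0.16],
    [-0.13,0,-0.16],
    [-0.13,0,-0.16]
  ],
  "rotation": [
    [0,0,0],
    [0,0,0],
    [0,0,0],
    [0,0,0],
    [0,0,0],
    [0,0,0],
    [0,0,0],
    [0,0,0],
    [0,0,0]
  ],
  "gripper": [0.53,0.53,0.53,0.53,0.53,0.53,0.53,0.53,0.53]
}}

```text
time_s: 18.0
eef_pos: [472.3, 46.1, 153.2]
ee_rot: [0.0, 0.994, -0.112, 0.0]
force: [0.5, 0.3, -0.7]
grip_width: 0.236
grip_force: 0.0
```

```bash
python3 -c "
from m import *
wlook(24); d=cap('scene'); e=cap('side')
cv2.imwrite('pics/f.png',np.vstack([np.hstack([cv2.resize(x['pixels'],(400,300)) for x in (d,e)]),np.hstack([cv2.resize(d['pixels'][160:300,210:397],(400,300)),cv2.resize(e['pixels'][130:270,160:347],(400,300))])])[:,:,::-1])"
```

```text
red 846 [250.  33.] [622.5  12.6] [33.6 34. ]
red 1677 [177. 121.] [551.3 106.4] [47.7 48.2]
grey 390 [129. 204.] [471.8 200.4] [45. 50.]
t 18.0 tcp [472.3  46.1 153.2] toolx [ 0.975 -0.222] tooly [-0.222 -0.975] gw 0.236 F [ 0.5  0.3 -0.7]
```

View pics/f.png

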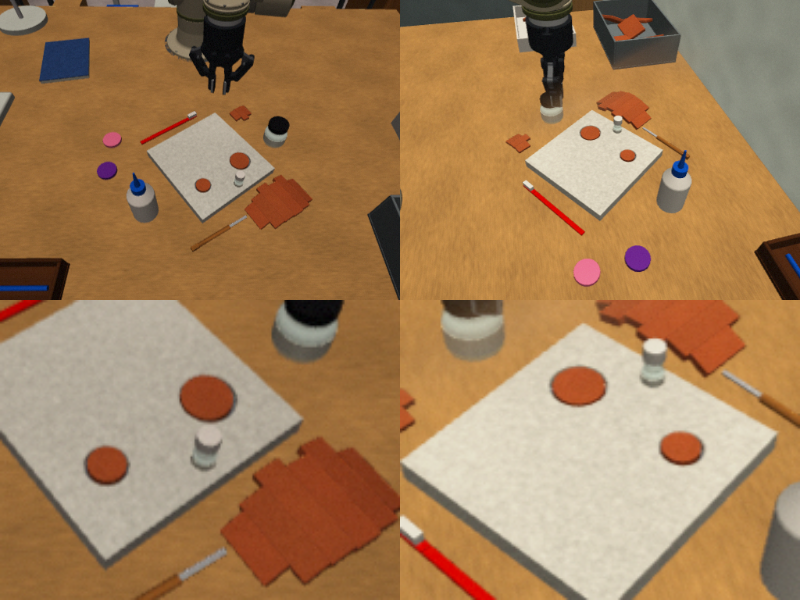

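Both counters lie flat in their recesses: the large one at (207,398) and the small one at (107,464) in the lower-left crop. The vial and everything else look undisturbed, and the arm is clear.

```bash
python3 -c "
from rig import ctrl
print(ctrl.finish_job())"
```

```text
the job is handed in; nothing more can be done
None
```

Both counters were slid into their own recesses and lie flat and home, everything else looked undisturbed in the final pictures, and the job was handed in at about 18 s of the 54 s allowed.

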